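Two boot-wax tins into the pocket tray

TASK

The red-lidded and green-lidded boot-wax tins are lying on their sides in the wooden cradle: put them away in the two square pockets of the top wooden box, one tin to a pocket, each lid up and fully down on the pocket's floor. Leave the bottle opener, the carabiner and the boot brush where they lie.

Things in the scene. Friction and masses are not known exactly. Their poses are not given: they have to be found in the camera images.
- tin_red: boot-wax tin: plain closed square box 60 by 60 mm, 40 mm tall, 70 to 150 g, bare aluminium with a red lid (top 14 mm, same outline). Origin at its middle; z axis from underside to lid (lid face at z = +20 mm, underside -20 mm), x and y square to its sides. Starts lying on one side in the cradle, lid and underside upright and free, z level, roughly towards the robot or away from it
- tin_green: boot-wax tin: plain closed square box 60 by 60 mm, 40 mm tall, 70 to 150 g, bare aluminium with a green lid (top 14 mm, same outline). Origin at its middle; z axis from underside to lid (lid face at z = +20 mm, underside -20 mm), x and y square to its sides. Starts lying on one side in the cradle, lid and underside upright and free, z level, roughly towards the robot or away from it
- tier: fixed tier of two wooden boxes, 100 (x) by 196 (y) by 80 mm tall (2 mm ledge round it at half height). The upper one is a flat-topped block with two square blind pockets 90 mm apart along y, sides along its x and y, 63 by 63 mm and 28 mm deep, mouth bevelled 2 mm wide, 4 mm deep: a seated tin stands 12 mm proud; one let go askew jams. Origin: centre of its underside, z up
- pocket_0 (a point): centre of the floor of the pocket at the tier's -y end; axes as the tier's. The mouth (top face) is 28 mm above it; the middle of a seated tin is 20 mm above it
- pocket_1 (a point): the same for the pocket at the tier's +y end
- cradle: fixed wooden cradle, base 70 (x) by 200 (y) by 12 mm; the tins lie on it side by side at y = -48 and +48 mm, lid-to-underside axes along its x, middles 42 mm above the table, with 10 mm tall chocks (30 mm long in x) beside them; nothing stands beside lid and underside above the base. Origin: centre of its underside, z up
- boot_tray: fixed grey silicone boot tray, 240 (x) by 200 (y) mm, empty: flat floor 4 mm above the table, rim 8 mm high and 6 mm wide. A clear place to set a tin down: let go on its lower edge with its z axis within 50 degrees of upright, a tin settles onto its underside by itself. Origin: centre of its underside, z up
- opener: bystander: flat chrome bottle opener, 124 by 34 by 6 mm, lying loose; origin near its middle
- carabiner: bystander: red plastic carabiner, 82 by 52 by 8 mm, lying loose; origin at its middle
- brush: bystander: wooden boot brush, 150 by 45 by 28 mm, lying loose on its bristles; origin at the centre of its underside
There are look-alikes about, which are no part of the job. What is shaped like the tin_green but turquoise is not meant. What is shaped like the tin_red but black is not meant.

How it is judged:
At the end, for the whole second after the job is handed in: One tin in each pocket, either way round: its middle within 4 mm of the pocket's centre line and at most 23.5 mm above the pocket's floor (20 when fully down), lid up, axis within 0.08 rad of vertical, at rest; opener, carabiner and brush each less than 30 mm from where they started ((((horizontal distance between tin_red and pocket_0 below 0.004 m and z of tin_red in the frame of pocket_0 between 0.016 and 0.0235 m and angle between tin_red's own z axis and vertical below 0.08 rad) and (horizontal distance between tin_green and pocket_1 below 0.004 m and z of tin_green in the frame of pocket_1 between 0.016 and 0.0235 m and angle between tin_green's own z axis and vertical below 0.08 rad)) or ((horizontal distance between tin_red and pocket_1 below 0.004 m and z of tin_red in the frame of pocket_1 between 0.016 and 0.0235 m and angle between tin_red's own z axis and vertical below 0.08 rad) and (horizontal distance between tin_green and pocket_0 below 0.004 m and z of tin_green in the frame of pocket_0 between 0.016 and 0.0235 m and angle between tin_green's own z axis and vertical below 0.08 rad))) and linear speed of each of tin_red, tin_green below 0.02 m/s and angular speed of each of tin_red, tin_green below 0.2 rad/s and distance of each of opener, carabiner, brush from where it was at the start of the episode below 0.03 m); the robot touches nothing.
It fails at once if the bottle opener is shifted by more than 30 mm (distance of opener from where it was at the start of the episode above 0.03 m).
It fails at once if the carabiner is shifted by more than 30 mm (distance of carabiner from where it was at the start of the episode above 0.03 m).
It fails at once if the boot brush is shifted by more than 30 mm (distance of brush from where it was at the start of the episode above 0.03 m).
It also fails if it takes over 72 s, if anything falls off the work surface, if the arm or the gripper's body presses on something with over 40 N, if the wrist force passes 120 N, or if a joint passes its speed limit or range.

ROBOT

A 7-joint arm with a two-finger parallel gripper is mounted at the origin on the work surface. World frame = base frame: x ahead of the robot, y to its left, z up, the work surface at z = 0. Lengths are in m, angles in rad, forces in N, time in s.
With the tool pointing down it reaches from about 0.425 to 0.825 m from the base axis. Payload 3.6 kg.
Tool frame: the origin (TCP) lies between the finger pads; the fingertips stand ahead of it and the grasp point (between the pads) is the TCP (arm.tip_extent is the z of the fingertips in the tool frame, in m); z points along the fingers, y is the line along which they close (so a half turn about z gives the same grasp; the last joint's range is limited). The gripper opens to 93 mm and grips with 3 to 60 N. Pads are 15 mm wide; open, the fingers measure 128 mm over their backs; the gripper's body (75 mm by 188 mm) begins 65 mm behind the grasp point.
Start: joints at [1.188, 0.615, -0.013, 1.423, 0.008, 1.103, -0.04], TCP at [0.227, -0.609, 0.238] pointing down, gripper open.
Joint ranges: [-3.12, 3.12], [-0.3, 2.06], [-1.34, 1.32], [0.26, 2.42], [-1.36, 4.5], [0.01, 1.98], [-2.84, 2.84]. Speed limits (rad/s): [2.79, 2.79, 3.14, 3.14, 3.14, 3.14, 3.14].

INTERFACE

Orientations are given as a unit quaternion [w, x, y, z].
In Python, from workcell import arm gives the robot as it stands.
- The arm moves only by the tool servo_tool, never from a script. Its argument "targets" is a list that holds one entry, the list of rows, each a list of 7 numbers: the closure, from -1 (fully open) to 1 (shut), then the shift along the world's x, y, z in cm, then the turn, a rotation vector about the world's x, y, z in degrees. A call has 1 to 20 rows; each row is the pose to reach, as a shift and turn from the pose commanded when the call began; what a row does not reach only later rows make up. A row lasts 1/8 s, in which the tool goes at most 62.5 mm and 10.7 degrees, less where a joint would pass 70% of its speed; a pose out of reach is approached as far as the arm can. A call with a gripper value outside its range is refused whole. The fingers move at their own pace and stop on an object; the grip force is fixed at half the most. Time passes only in rows, so rows that repeat a pose let the fingers close. It gives the time, the measured TCP pose, the force, the opening and the grip force at its end, in the units of the state.
- arm.state(): the state, without advancing time (a new reading comes with each control period).
- arm.get_image(name): name is "scene" or "side" or "wrist"; returns the picture (480x640x3 uint8, blue, green, red); there is no depth.
- arm.camera_params(name): a dict with "fx", "fy", "cx", "cy" (pixels), "dist" ([k1, k2, p1, p2, k3] as OpenCV has them; the pictures are not rectified), "world_from_camera" (4x4, takes a point from camera to world coordinates); the wrist camera has in their place "tool_from_camera" (4x4, takes a point from camera to tool coordinates, whose origin is the TCP and whose axes are the flange's). Camera axes: x right, y down, z forward; pixel columns grow to the right and rows downward; lengths in m; the calibration is good to about 2 mm. A picture is of the moment at which its call begins: read the wrist's pose just before it. camera_params takes no time and is no camera call.
- arm.finish_job(): hands the job in; it is judged then, once.
The state is a dict: "clock": time; "joint_pos": joint angles; "joint_vel": joint speeds; "joint_efforts": joint torques, N m; "ee_pos": TCP position; "eef_rot": TCP orientation; "wrist_force": force on the tool from outside, world axes, zero at the start; "moment": the same for the moment, N m; "opening": opening from 0.0 (shut) to 1.0 (fully open); "gripper_force": force on a finger pad.
Only numpy, scipy, OpenCV 4.12 (cv2) and the standard library are available. Lean on these libraries where they do the work, as an engineer would, in place of code of your own. Each camera call takes 0.05 s, during which the arm holds its last target. There are 200 camera calls.

## Working session

There is one attempt and no reset: what is moved stays moved. The work goes in short steps, Python scripts to look and compute and a tool call to move; the robot and the scene stay as the last step left them, time stands still between calls to the robot, and variables do not carry over. Pictures are saved under pics/ and viewed, at most 10 in all, crops included, and the job is handed in when it is done.

Besides the shell and the picture viewer there is one more tool, called after "Request:" as name(argument=value, ...) on one line, values as JSON. servo_tool: Moves the arm, as the interface text tells. Its arguments: {"type":"object","properties":{"targets":{"type":"array"}},"required":["targets"]}

```bash
mkdir -p pics; cat > h.py <<'E'
import numpy as np,cv2
from workcell import arm
from scipy.spatial.transform import Rotation as R
def cam(n):
    p=arm.camera_params(n);K=np.array([[p['fx'],0,p['cx']],[0,p['fy'],p['cy']],[0,0,1]]);
    if 'world_from_camera' in p: T=np.array(p['world_from_camera'])
    else:
        s=arm.state();W=np.eye(4);q=s['eef_rot'];W[:3,:3]=R.from_quat([q[1],q[2],q[3],q[0]]).as_matrix();W[:3,3]=s['ee_pos'];T=W@np.array(p['tool_from_camera'])
    return K,np.array(p['dist'],float),T
def w(c,uv,z):
    K,d,T=c;u=cv2.undistortPoints(np.array(uv,float).reshape(-1,1,2),K,d).reshape(-1,2)
    r=np.c_[u,np.ones(len(u))]@T[:3,:3].T;o=T[:3,3];z=np.broadcast_to(z,len(u));return o+r*((z-o[2])/r[:,2])[:,None]
def px(c,P):
    K,d,T=c;I=np.linalg.inv(T);return cv2.projectPoints(np.array(P,float).reshape(-1,1,3),cv2.Rodrigues(I[:3,:3])[0],I[:3,3],K,d)[0].reshape(-1,2)
E
python3 - <<'E'
from h import *
for n in('scene','side','wrist'):
    c=cam(n);cv2.imwrite(f'pics/{n}0.png',arm.get_image(n));print(n,c[0][0,0],c[2].round(3).tolist())
print(arm.state(),arm.tip_extent)
E
```

```text
scene 550.1760162061437 [[0.011, 0.555, -0.832, 1.595], [1.0, -0.021, -0.001, -0.025], [-0.018, -0.831, -0.555, 0.706], [0.0, 0.0, 0.0, 1.0]]
side 450.7350155923105 [[0.943, -0.215, 0.253, 0.397], [-0.332, -0.596, 0.731, -0.599], [-0.006, -0.774, -0.633, 0.579], [0.0, 0.0, 0.0, 1.0]]
wrist 334.9402668714139 [[0.349, -0.9, -0.262, 0.3], [-0.937, -0.336, -0.094, -0.582], [-0.003, 0.278, -0.961, 0.383], [0.0, 0.0, 0.0, 1.0]]
{'clock': 0.15, 'joint_pos': array([ 1.18751336,  0.61571441, -0.01258848,  1.42452012,  0.00810786,
        1.10340538, -0.04038343]), 'joint_vel': array([ 0.00059136, -0.00241279, -0.00017151, -0.00415607,  0.0009238 ,
        0.00032292,  0.00137559]), 'joint_efforts': array([ 7.12735055e-04, -4.59348321e+01,  2.09547230e-01, -1.65942657e+01,
       -6.10832451e-02,  1.81128090e-02,  1.59430742e-04]), 'ee_pos': array([ 0.22681962, -0.60853472,  0.23673962]), 'eef_rot': array([-9.78711729e-04,  9.84124479e-01,  1.77476794e-01, -1.97500971e-04]), 'wrist_force': array([-0.87670077, -0.65818631,  0.73244948]), 'moment': array([0.00285248, 0.01079398, 0.03701341]), 'gripper_force': 0.0, 'opening': 0.9991908106233907} 0.019
```

View pics/scene0.png

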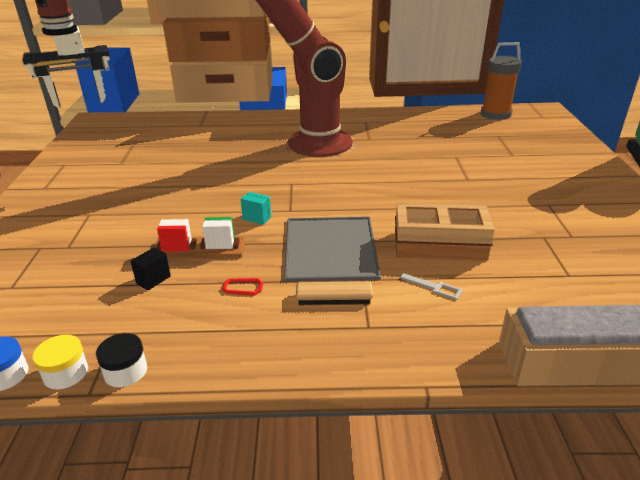

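View pics/side0.png

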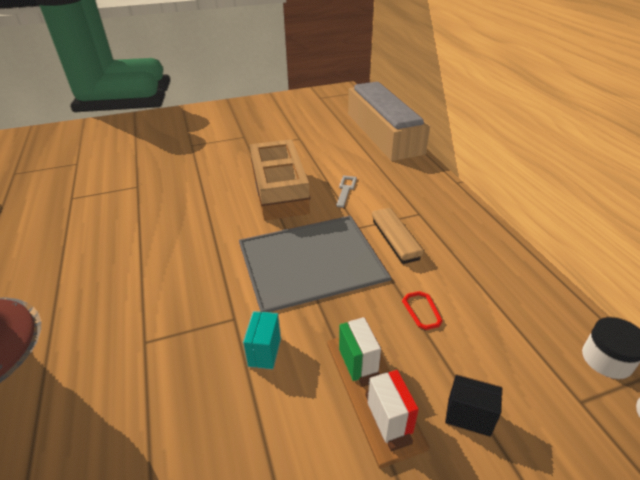

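Candidates in the scene view are red/white (174,236), white/green-edged (218,234), turquoise (256,208), black (151,268) and the red carabiner (243,287). By the description, the two on the cradle are the right ones: the red lid faces +x (away from the robot) and the green lid faces -x. I'll check this in close crops.

```bash
python3 - <<'E'
import cv2,numpy as np
s=cv2.imread('pics/scene0.png');d=cv2.imread('pics/side0.png')
a=cv2.resize(s[205:265,150:250],(800,480),interpolation=cv2.INTER_CUBIC);cv2.imwrite('pics/c1.png',a)
a=cv2.resize(s[195:265,385:505],(800,467),interpolation=cv2.INTER_CUBIC);cv2.imwrite('pics/c2.png',a)
a=cv2.resize(d[310:470,320:440],(450,600),interpolation=cv2.INTER_CUBIC);b=cv2.resize(d[130:220,240:320],(350,394),interpolation=cv2.INTER_CUBIC);b=np.vstack([b,np.zeros((206,350,3),np.uint8)]);cv2.imwrite('pics/c3.png',np.hstack([a,b]))
E
```

```text
(no output)
```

View pics/c1.png

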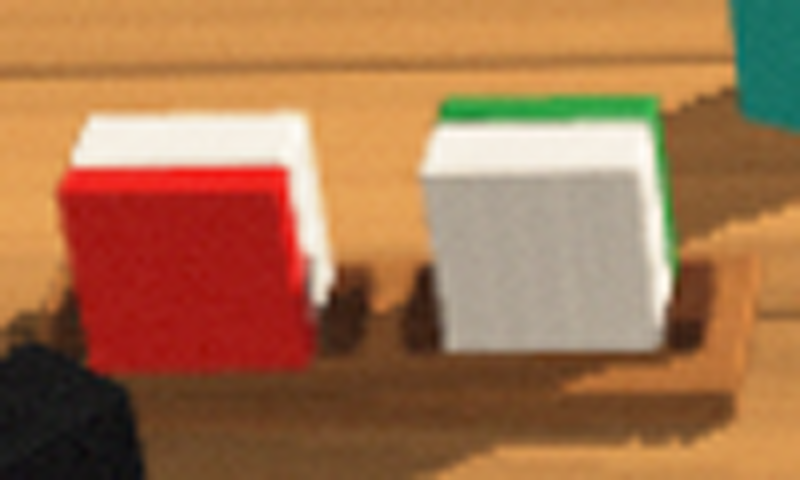

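View pics/c2.png

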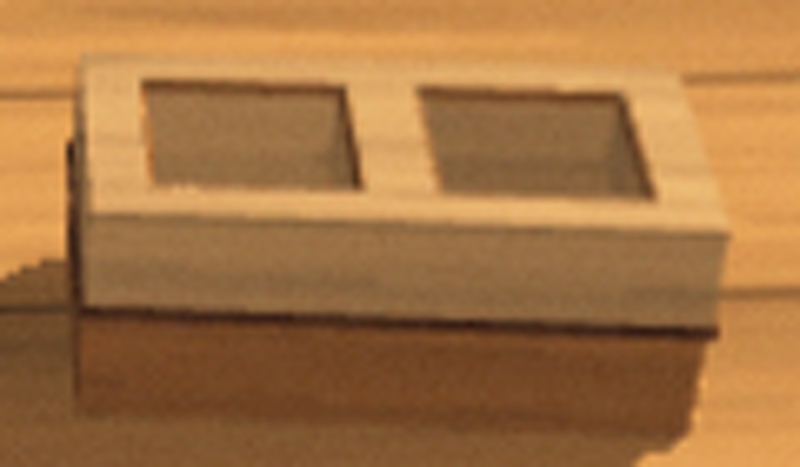

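View pics/c3.png

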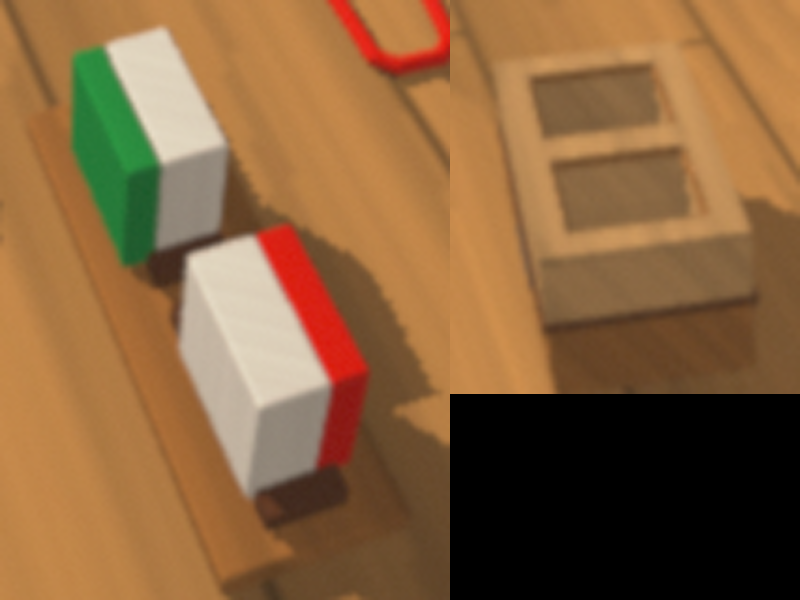

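The crops confirm it: the red tin's lid faces +x with top corners at c1 (62,172)–(308,112), and the green tin's lid faces -x at (425,177)–(658,97). Tier top corners are at c2 (85,57), (683,75), (728,235), (90,215).

```bash
python3 - <<'E'
from h import *
S,D=cam('scene'),cam('side')
def f(c,name,pts,s,off,z):
    p=(np.array(pts,float)+.5)/s-.5+off;q=w(c,p,z)
    q[:,:2]*=1;m=q.mean(0);e=[np.linalg.norm(q[i]-q[(i+1)%4])*1e3 for i in range(4)]
    l=(q[1]-q[0])+(q[2]-q[3]);t=(q[2]-q[1])+(q[3]-q[0])
    print(name,m.round(4),'edges',np.round(e,1),'ang',np.degrees(np.arctan2(l[1],l[0])).round(1),np.degrees(np.arctan2(t[1],t[0])).round(1))
o=np.array([150,205]);
f(S,'red',[(62,172),(287,168),(308,112),(92,115)],8,o,.072)
f(S,'green',[(425,177),(643,172),(658,97),(442,99)],8,o,.072)
f(S,'tier',[(85,57),(683,75),(728,235),(90,215)],6.667,np.array([385,195]),.08)
o=np.array([320,310])
f(D,'green',[(73,53),(167,28),(226,148),(130,172)],3.75,o,.072)
f(D,'red',[(187,258),(290,227),(367,375),(258,408)],3.75,o,.072)
f(D,'tier',np.array([(495,62),(690,42),(752,232),(540,258)])-[450,0],4.375,np.array([240,130]),.08)
f(S,'tray',[(286,217),(372,217),(379,278),(284,279)],1,np.array([0,0]),.008)
f(D,'tray',[(240,240),(350,217),(392,281),(262,309)],1,np.array([0,0]),.008)
print(w(S,[(223,286),(263,288),(298,283),(371,304),(256,200),(151,268),(400,275)],.02).round(3))
E
```

```text
red [ 0.5718 -0.3334  0.072 ] edges [60.3 28.7 59.2 29.2] ang 89.5 177.9
green [ 0.5726 -0.237   0.072 ] edges [58.4 38.6 59.7 40.2] ang 89.5 -178.6
tier [0.5827 0.2531 0.08  ] edges [195.6  97.9 194.8  99.2] ang 84.1 -7.1
green [ 0.5685 -0.2368  0.072 ] edges [38.7 59.1 36.7 57.7] ang -2.1 -90.9
red [ 0.5738 -0.3331  0.072 ] edges [38.6 58.  37.9 57.2] ang -1.7 -90.8
tier [0.5799 0.2549 0.08  ] edges [105.2 194.5  99.  195.3] ang -7.3 -96.7
tray [0.5801 0.0086 0.008 ] edges [208.  238.9 195.1 244. ] ang 88.3 -0.6
tray [0.5748 0.0066 0.008 ] edges [233.  201.7 233.5 191.5] ang -2.1 -89.9
[[ 0.733 -0.21   0.02 ]
 [ 0.742 -0.13   0.02 ]
 [ 0.728 -0.061  0.02 ]
 [ 0.797  0.079  0.02 ]
 [ 0.39  -0.171  0.02 ]
 [ 0.667 -0.368  0.02 ]
 [ 0.709  0.146  0.02 ]]
```

Request:
servo_tool(targets=[[[-0.5,34.7,27.6,-3.8,0,0,-22],[-0.5,34.7,27.6,-3.8,0,0,-22],[-0.5,34.7,27.6,-3.8,0,0,-22],[-0.5,34.7,27.6,-3.8,0,0,-22],[-0.5,34.7,27.6,-3.8,0,0,-22],[-0.5,34.7,27.6,-3.8,0,0,-22],[-0.5,34.7,27.6,-3.8,0,0,-22],[-0.5,34.7,27.6,-3.8,0,0,-22],[-0.5,34.7,27.6,-3.8,0,0,-22],[-0.5,34.7,27.6,-3.8,0,0,-22],[-0.5,34.7,27.6,-3.8,0,0,-22],[-0.5,34.7,27.6,-3.8,0,0,-22]]])

```text
clock: 1.65
ee_pos: [0.5732, -0.3341, 0.1999]
eef_rot: [0.0, 1.0, -0.015, 0.0]
wrist_force: [-0.5, -0.1, 0.1]
opening: 0.75
gripper_force: 0.0
```

```bash
python3 - <<'E'
from h import *
s=arm.state();c=cam('wrist');im=arm.get_image('wrist');cv2.imwrite('pics/w1.png',im)
print(s['clock'],s['ee_pos'],s['eef_rot'],s['joint_pos'].round(2))
E
```

```text
1.65 [ 0.57323526 -0.33414664  0.19991983] [ 1.79720474e-04  9.99893979e-01 -1.45600795e-02  4.74796247e-05] [ 0.45  0.67  0.08  1.43 -0.06  1.04 -1.06]
```

View pics/w1.png

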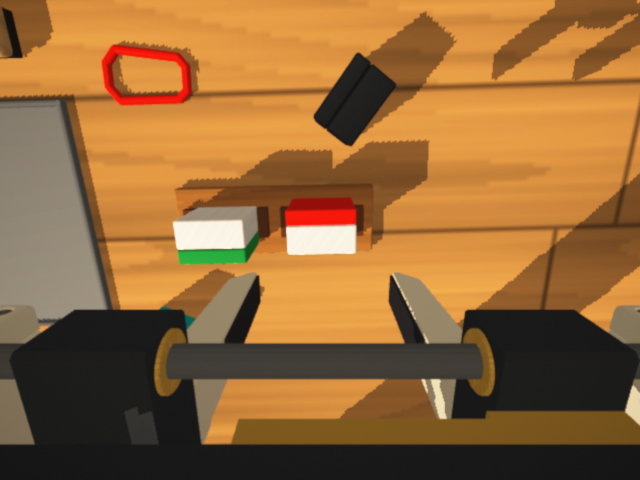

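The wrist view shows red's top face at about (287,254), (356,254), (356,210), (286,210), with its lid towards +x. Green is to its left at (215,235), and the tins are square to the tool.

```bash
python3 - <<'E'
from h import *
c=cam('wrist');q=w(c,[(287,254),(356,254),(356,210),(286,210)],.072);print(q.round(4),q.mean(0))
im=cv2.imread('pics/w1.png');cv2.imwrite('pics/w1c.png',cv2.resize(im[185:275,165:385],(800,327),interpolation=cv2.INTER_CUBIC))
E
```

```text
[[ 0.5563 -0.301   0.072 ]
 [ 0.5546 -0.3608  0.072 ]
 [ 0.5934 -0.3609  0.072 ]
 [ 0.5951 -0.3025  0.072 ]] [ 0.57485323 -0.33126789  0.072     ]
```

View pics/w1c.png

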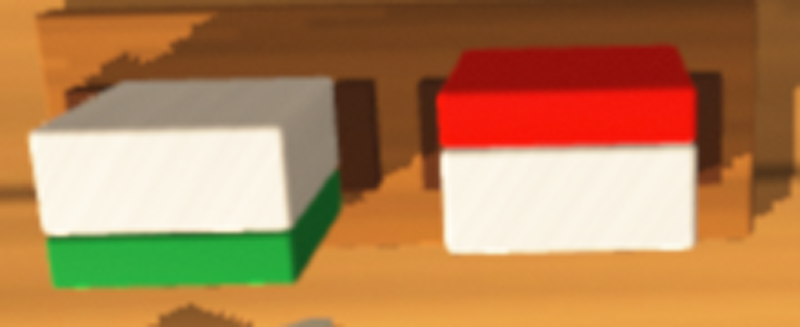

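Request:
servo_tool(targets=[[[-0.5,0.1,0.15,-6,0,0,0],[-0.5,0.1,0.15,-11,0,0,0],[-0.5,0.1,0.15,-14,0,0,0],[-0.5,0.1,0.15,-15.4,0,0,0],[-0.5,0.1,0.15,-15.4,0,0,0],[-0.5,0.1,0.15,-15.4,0,0,0],[1,0.1,0.15,-15.4,0,0,0],[1,0.1,0.15,-15.4,0,0,0],[1,0.1,0.15,-15.4,0,0,0],[1,0.1,0.15,-15.4,0,0,0],[1,0.1,0.15,-15.4,0,0,0],[1,0.1,0.15,-10,0,0,0],[1,0.1,0.15,-5,0,0,0],[1,0.1,0.15,-3,0,0,0],[1,0.1,0.15,-3,0,0,0]]])

```text
clock: 3.58
ee_pos: [0.5756, -0.3319, 0.1711]
eef_rot: [0.001, 1.0, -0.014, 0.001]
wrist_force: [0.5, -0.6, -2.4]
opening: 0.639
gripper_force: 29.9
```

Request:
servo_tool(targets=[[[1,1,6,0,0,-10,0],[1,1,12,0,0,-20,0],[1,1,18,0,0,-30,0],[1,1,24,0,0,-40,0],[1,1,30,0,0,-50,0],[1,1,33,0,0,-60,0],[1,1,33,0,0,-60,0],[1,1,33,0,0,-60,0],[1,1,33,0,0,-60,0],[1,1,33,0,0,-60,0],[1,1,33,0,0,-60,0],[1,1,33,0,0,-60,0]]])

```text
clock: 5.08
ee_pos: [0.538, -0.0671, 0.4036]
eef_rot: [-0.014, 0.892, -0.009, 0.452]
wrist_force: [-0.8, 0.0, -2.1]
opening: 0.643
gripper_force: 29.9
```

```bash
python3 - <<'E'
from h import *
s=arm.state();print(s['joint_pos'].round(2),s['opening'])
q=s['eef_rot'];print(R.from_quat([q[1],q[2],q[3],q[0]]).as_matrix().round(3))
E
```

```text
[ 1.42  0.11 -1.34  2.18 -1.36  0.01 -0.1 ] 0.6434290915504665
[[ 0.592 -0.004  0.806]
 [-0.028 -0.999  0.016]
 [ 0.805 -0.033 -0.592]]
```

```bash
cat > kin.py <<'E'
import numpy as np, itertools
from scipy.spatial.transform import Rotation as R
from scipy.optimize import least_squares
lo=np.array([-3.12,-.3,-1.34,.26,-1.36,.01,-2.84]);hi=np.array([3.12,2.06,1.32,2.42,4.5,1.98,2.84])
D=[([1.18751336,.61571441,-.01258848,1.42452012,.00810786,1.10340538,-.04038343],[.22681962,-.60853472,.23673962],[-9.787e-4,.984124,.177477,-1.975e-4])]
def fk(q,p,s):
    T=np.eye(3);x=np.zeros(3);q=np.array(q)*s
    for i in range(7):
        a=q[i]+(p[4] if i==0 else p[5] if i==6 else 0)
        T=T@R.from_euler('zyzyzyz'[i],a).as_matrix()
        if i in(0,2,4,6): x=x+T@[0,0,p[i//2]]
    return x,T
E
python3 - <<'E'
from h import *; from kin import *; import json
s=arm.state();d=D+[(s['joint_pos'],s['ee_pos'],s['eef_rot']),([.45,.67,.08,1.43,-.06,1.04,-1.06],[.57323,-.33415,.19992],[.00018,.999894,-.01456,.00005])]
best=None
for sg in itertools.product([1,-1],repeat=4):
    S=np.array([sg[0],1,sg[1],1,sg[2],1,sg[3]])
    def e(p):
        r=[]
        for (q,x,o),wt in zip(d,(1,1,.1)):
            X,T=fk(q,p,S);M=R.from_quat([o[1],o[2],o[3],o[0]]).as_matrix();r+=[wt*(X-x),wt*.3*(T-M).ravel()]
        return np.concatenate(r)
    for o1 in(0,1.57,3.14,-1.57):
      for o7 in(0,1.57,3.14,-1.57):
        f=least_squares(e,[.35,.4,.4,.25,o1,o7])
        if best is None or f.cost<best[0]: best=(f.cost,S.tolist(),f.x.tolist(),np.abs(f.fun).max())
print(best);json.dump(best[1:3],open('kin.json','w'))
E
```

```text
(np.float64(6.161774767186437e-05), [-1, 1, -1, 1, -1, 1, -1], [0.23850842448786366, 0.5572003616631093, 0.36761878319460045, 0.28997099462758724, -0.02329120638971742, 1.552219586427114], np.float64(0.006108495624118998))
```

```bash
cat >> kin.py <<'E'
import json
def ori(phi,th,flip=0): # tool z leans th (deg) to azimuth phi; tool x on that side (up) unless flip
    M=R.from_euler('z',phi,degrees=True)*R.from_euler('y',-th,degrees=True)*R.from_euler('x',180,degrees=True)
    return (M*R.from_euler('z',180*flip,degrees=True)).as_matrix()
def ik(x,M,seeds=6,q0=None,rng=np.random.default_rng(0)):
    S,p=json.load(open('kin.json'));S=np.array(S);best=None
    def e(q):
        X,T=fk(q,p,S);return np.concatenate([(X-x)*3,(T-M).ravel()])
    for i in range(seeds):
        s=np.clip(q0,lo+.01,hi-.01) if i==0 and q0 is not None else lo+(hi-lo)*rng.random(7)
        f=least_squares(e,s,bounds=(lo,hi),max_nfev=40)
        if best is None or f.cost<best[0]: best=(f.cost,f.x)
        if best[0]<1e-5: break
    return best
E
sed -i 's/^import json$//; 1s/$/, json/' kin.py
time timeout 550 python3 - <<'E'
from kin import *
for flip in (0,1):
  for th in (45,60):
    for phi in range(0,360,45):
      r=[]
      for x in ((.52,0,.045),(.62,0,.045)):
        c,q=ik(np.array(x),ori(phi,th,flip),5);r.append((round(float(c),4),q.round(2).tolist() if c<1e-4 else 0))
      print(flip,th,phi,r)
E
```

```text
0 45 0 [(0.0118, 0), (0.0, [-0.47, 0.96, 0.72, 2.3, 3.66, 0.92, 0.81])]
0 45 45 [(0.0, [0.98, 1.16, -1.11, 2.34, 2.52, 0.39, -2.84]), (0.0, [-0.08, 0.92, 0.56, 2.08, 4.45, 1.12, 1.11])]
0 45 90 [(0.0, [0.67, 0.95, -0.52, 1.9, -0.52, 0.7, 0.74]), (0.0, [0.7, 1.1, -0.77, 1.62, -0.13, 0.79, 0.31])]
0 45 135 [(0.0, [0.57, 1.12, -0.76, 1.53, 0.14, 1.27, 0.66]), (0.0, [0.16, 1.11, 0.0, 1.17, -0.41, 1.56, 1.11])]
0 45 180 [(0.0, [-0.15, 1.05, 0.26, 1.37, -0.15, 1.53, 1.72]), (0.0, [0.16, 1.23, -0.53, 0.96, 0.35, 1.83, 1.28])]
0 45 225 [(0.0, [-0.12, 0.99, -0.21, 1.53, 0.53, 1.41, 1.75]), (0.0, [-0.1, 1.12, -0.25, 1.17, 0.58, 1.63, 1.86])]
0 45 270 [(0.0, [-0.23, 0.9, -0.27, 1.9, 1.06, 1.13, 1.84]), (0.0, [-0.49, 0.97, 0.27, 1.62, 0.67, 0.94, 2.33])]
0 45 315 [(0.0, [-0.76, 0.9, 0.57, 2.34, 2.4, 0.43, 1.08]), (0.0, [0.06, 0.94, -0.6, 2.08, 1.84, 1.15, 2.01])]
0 60 0 [(0.0412, 0), (0.0, [0.48, 1.19, -0.83, 2.42, 2.87, 1.42, 2.31])]
0 60 45 [(0.0, [-0.12, 1.26, 0.97, 2.37, 4.39, 1.98, 1.46]), (0.0, [-0.27, 1.32, 1.1, 2.13, 4.19, 1.98, 1.06])]
0 60 90 [(0.0, [0.92, 1.21, -0.89, 1.84, -0.22, 0.7
[... 1497 characters left out ...]
.81])]
1 60 45 [(0.0264, 0), (0.0, [0.64, 1.01, -0.43, 2.13, 4.27, 0.69, -1.46])]
1 60 90 [(0.0, [0.95, 1.25, -0.96, 1.84, -0.11, 0.73, -2.74]), (0.0135, 0)]
1 60 135 [(0.2011, 0), (0.0, [0.21, 1.25, -0.03, 0.99, -0.48, 1.83, -2.06])]
1 60 180 [(0.0, [-0.39, 1.35, 0.93, 1.19, -0.49, 1.97, -0.98]), (0.0053, 0)]
1 60 225 [(0.0, [-0.51, 1.17, 0.49, 1.39, 0.16, 1.51, -0.95]), (0.0, [-0.18, 1.25, -0.15, 0.99, 0.6, 1.88, -1.21])]
1 60 270 [(0.0, [-1.05, 1.33, 1.09, 1.84, -0.1, 0.73, -0.24]), (0.0, [-0.9, 1.33, 1.04, 1.56, -0.0, 0.88, -0.28])]
1 60 315 [(0.0, [-0.11, 1.09, -0.62, 2.37, 1.9, 1.63, -1.62]), (0.0, [-0.38, 0.96, -0.03, 2.13, 1.94, 1.05, -1.52])]
real	0m4.641s
user	0m5.144s
sys	0m0.127s
```

Request:
servo_tool(targets=[[[1,0,0,10,0,60,0],[1,0,0,10,0,60,0],[1,0,0,10,0,60,0],[1,0,0,10,0,60,0],[1,0,0,10,0,60,0],[1,0,0,10,0,60,0],[1,0,0,10,0,60,0],[1,0,0,10,0,60,0],[1,0,0,10,0,60,0]]])

```text
clock: 6.2
ee_pos: [0.5412, -0.0625, 0.5012]
eef_rot: [-0.01, 0.998, -0.011, -0.058]
wrist_force: [0.4, 0.0, -1.6]
opening: 0.647
gripper_force: 29.9
```

```bash
python3 - <<'E'
from h import *
s=arm.state();print(s['joint_pos'].round(2),s['opening'])
E
```

```text
[ 0.39  0.43 -0.57  1.08  0.19  1.8  -1.71] 0.6467931454522471
```

Request:
servo_tool(targets=[[[1,0,0,-6,0,-6.6,0],[1,0,2,-12,0,-6.6,0],[1,0,4,-18,0,-6.6,0],[1,0,5,-24,0,-6.6,0],[1,0,5,-28,0,-6.6,0],[1,0,5,-28,0,-6.6,0]]])

```text
clock: 6.95
ee_pos: [0.5362, -0.0136, 0.22]
eef_rot: [-0.01, 1.0, -0.011, -0.002]
wrist_force: [-0.1, 0.4, -0.8]
opening: 0.644
gripper_force: 29.9
```

Request:
servo_tool(targets=[[[1,0,0,0,0,0,10],[1,0,0,0,0,0,20],[1,0,0,0,0,0,30],[1,0,0,0,0,0,40],[1,0,0,0,0,0,50],[1,0,0,0,0,0,60],[1,0,0,0,0,0,70],[1,0,0,0,0,0,80],[1,0,0,0,0,0,90],[1,0,0,0,0,0,100],[1,0,0,0,0,0,110],[1,0,0,0,0,0,120],[1,0,0,0,0,0,130],[1,0,0,0,0,0,140],[1,0,0,0,0,0,150],[1,0,0,0,0,0,160],[1,0,0,0,0,0,170],[1,0,0,0,0,0,178],[1,0,0,0,0,0,178]]])

```text
clock: 9.32
ee_pos: [0.5402, -0.0149, 0.2257]
eef_rot: [-0.002, 0.032, 0.999, -0.01]
wrist_force: [0.7, -0.2, -2.4]
opening: 0.644
gripper_force: 29.9
```

```bash
python3 - <<'E'
from h import *
s=arm.state();print(s['joint_pos'].round(2),s['opening'],s['ee_pos'])
q=s['eef_rot'];print(R.from_quat([q[1],q[2],q[3],q[0]]).as_matrix().round(3))
E
```

```text
[ 0.69  0.79 -1.3   1.73  0.81  1.28  0.7 ] 0.6438990974328505 [ 0.54021766 -0.01490417  0.2256772 ]
[[-0.998  0.064 -0.005]
 [ 0.064  0.998 -0.02 ]
 [ 0.004 -0.021 -1.   ]]
```

Request:
servo_tool(targets=[[[1,0,1,0,0,10,0],[1,0,1,-2,0,20,0],[1,0,1,-4,0,30,0],[1,0,1,-6,0,40,0],[1,0,1,-8,0,50,0],[1,0,1,-10,0,56,0],[1,0,1,-10,0,56,0],[1,0,1,-10,0,56,0],[1,0,1,-10,0,56,0]]])

```text
clock: 10.45
ee_pos: [0.5397, -0.0047, 0.1251]
eef_rot: [-0.471, 0.022, 0.882, -0.023]
wrist_force: [-0.4, 0.6, -0.8]
opening: 0.642
gripper_force: 29.9
```

```bash
python3 - <<'E'
from h import *
s=arm.state();print(s['joint_pos'].round(2),s['opening'],s['ee_pos'])
q=s['eef_rot'];print(R.from_quat([q[1],q[2],q[3],q[0]]).as_matrix().round(3))
E
```

```text
[ 0.21  1.15 -0.58  1.1   0.28  1.98  1.15] 0.6418652474987009 [ 0.53965636 -0.00471875  0.12506472]
[[-0.555  0.017 -0.831]
 [ 0.061  0.998 -0.02 ]
 [ 0.829 -0.061 -0.555]]
```

Request:
servo_tool(targets=[[[1,-1.5,0,-3,0,0,0],[1,-1.5,0,-6,0,0,0],[1,-1.5,0,-7.5,0,0,0],[1,-1.5,0,-8,0,0,0],[1,-1.5,0,-8,0,0,0],[1,-1.5,0,-8.3,0,0,0],[1,-1.5,0,-8.3,0,0,0]]])

```text
clock: 11.32
ee_pos: [0.5244, -0.0051, 0.0421]
eef_rot: [-0.472, 0.022, 0.881, -0.023]
wrist_force: [1.7, -0.2, 0.8]
opening: 0.646
gripper_force: 29.9
```

```bash
python3 - <<'E'
from h import *
s=arm.state();print(s['joint_pos'].round(2),s['opening'],s['ee_pos'],s['wrist_force'])
q=s['eef_rot'];print(R.from_quat([q[1],q[2],q[3],q[0]]).as_matrix().round(3))
cv2.imwrite('pics/s2.png',cv2.resize(arm.get_image('side')[190:330,220:420],(800,560)))
E
```

```text
[ 0.21  1.24 -0.56  1.16  0.32  1.85  1.15] 0.6460512808158172 [ 0.52439294 -0.00506972  0.04206895] [ 1.65414112 -0.17447099  0.83485023]
[[-0.554  0.017 -0.832]
 [ 0.061  0.998 -0.02 ]
 [ 0.83  -0.061 -0.554]]
```

View pics/s2.png

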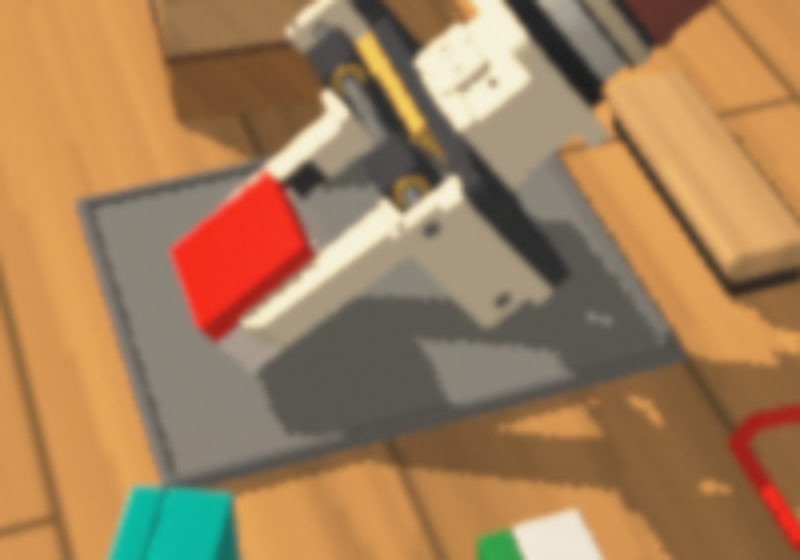

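The side view shows the red tin lid-up and tilted at the tray, held by the fingers at (260,260). I'll let it settle and back off.

Request:
servo_tool(targets=[[[-0.5,0,0,0,0,0,0],[-0.5,0,0,0,0,0,0],[-0.5,0,0,0,0,0,0],[-0.5,0,0,0,0,0,0],[-0.5,0,0,0,0,0,0],[-0.5,2,0,1.4,0,0,0],[-0.5,5,0,4,0,0,0],[-0.5,7.5,0,8,0,0,0],[-0.5,5,0,13,0,0,0],[-0.5,2,0,18,0,-10,0],[-0.5,0,0,18,0,-20,0],[-0.5,0,0,18,0,-30,0],[-0.5,0,0,18,0,-40,0],[-0.5,0,0,18,0,-50,0],[-0.5,0,0,18,0,-56,0],[-0.5,0,0,18,0,-56,0],[-0.5,0,0,18,0,-56,0]]])

```text
clock: 13.5
ee_pos: [0.5247, -0.005, 0.2213]
eef_rot: [-0.004, 0.03, 0.999, -0.01]
wrist_force: [0.6, 1.4, 0.4]
opening: 0.752
gripper_force: 0.0
```

```bash
python3 - <<'E'
from h import *
s=arm.state();print(s['joint_pos'].round(2),s['opening'],s['ee_pos'],s['wrist_force'])
q=s['eef_rot'];print(R.from_quat([q[1],q[2],q[3],q[0]]).as_matrix().round(3))
c=cam('wrist');im=arm.get_image('wrist');cv2.imwrite('pics/w2.png',im)
# lid blob
hsv=cv2.cvtColor(im,cv2.COLOR_BGR2HSV);m=((hsv[...,0]<8)|(hsv[...,0]>172))&(hsv[...,1]>190)&(hsv[...,2]>90)
n,l,st,ct=cv2.connectedComponentsWithStats(m.astype(np.uint8));print(st[1:][st[1:,4]>150],ct[1:][st[1:,4]>150])
E
```

```text
[-0.25  0.46  0.31  1.81 -0.14  0.91  1.62] 0.7519343192324401 [ 0.52466811 -0.00498858  0.22133781] [0.57130112 1.38292117 0.41280299]
[[-0.998  0.06  -0.008]
 [ 0.06   0.998 -0.02 ]
 [ 0.007 -0.021 -1.   ]]
[[ 296  202   62   61 3409]] [[326.97447932 232.12085656]]
```

View pics/w2.png

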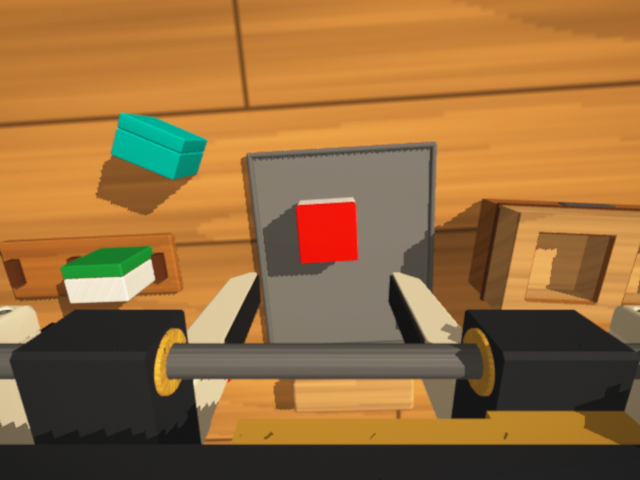

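Wrist view: the red tin stands lid up on the tray at (327,231), with the fingers clear.

```bash
cat >> h.py <<'E'
def lid(im,hue,z,c,smin=150):
    hsv=cv2.cvtColor(im,cv2.COLOR_BGR2HSV);h=hsv[...,0].astype(int);m=(np.minimum(abs(h-hue),180-abs(h-hue))<9)&(hsv[...,1]>smin)&(hsv[...,2]>60)
    n,l,st,ct=cv2.connectedComponentsWithStats(m.astype(np.uint8));i=1+st[1:,4].argmax()
    k=cv2.approxPolyDP(cv2.convexHull(np.argwhere(l==i)[:,::-1].astype(np.float32)),5,True).reshape(-1,2)
    q=w(c,k,z);r=cv2.minAreaRect((w(c,cv2.convexHull(np.argwhere(l==i)[:,::-1].astype(np.float32)).reshape(-1,2),z)[:,:2]*1000).astype(np.float32))
    return st[i],k,q,r
def turn(yaw):  # rotation vector (deg) from now to tool straight down with tool x at yaw
    q=arm.state()['eef_rot'];N=R.from_quat([q[1],q[2],q[3],q[0]]);G=R.from_euler('z',yaw,degrees=True)*R.from_euler('x',180,degrees=True)
    return np.degrees((G*N.inv()).as_rotvec()).round(2)
E
python3 - <<'E'
from h import *
print(lid(cv2.imread('pics/w2.png'),0,.044,cam('wrist')))
for y in (176,178,180):print(y,turn(y))
E
```

```text
(array([ 295,  202,   64,   62, 3505], dtype=int32), array([[357., 259.],
       [302., 263.],
       [296., 206.],
       [354., 202.]], dtype=float32), array([[ 0.5662538 ,  0.0226107 ,  0.044     ],
       [ 0.56757613, -0.03404063,  0.044     ],
       [ 0.50787682, -0.03524275,  0.044     ],
       [ 0.50717791,  0.02172172,  0.044     ]]), ((537.164794921875, -6.4040679931640625), (61.25539016723633, 59.91095733642578), 0.32223740220069885))
176 [ 1.16 -0.47 -0.55]
178 [ 1.17 -0.45  1.45]
180 [ 1.18 -0.43  3.45]
```

Request:
servo_tool(targets=[[[-0.5,1.25,-0.15,-6,1.2,-0.4,4],[-0.5,1.25,-0.15,-12,1.2,-0.4,4],[-0.5,1.25,-0.15,-15,1.2,-0.4,4],[-0.5,1.25,-0.15,-17,1.2,-0.4,4],[-0.5,1.25,-0.15,-17,1.2,-0.4,4],[-0.5,1.25,-0.15,-17,1.2,-0.4,4],[1,1.25,-0.15,-17,1.2,-0.4,4],[1,1.25,-0.15,-17,1.2,-0.4,4],[1,1.25,-0.15,-17,1.2,-0.4,4],[1,1.25,-0.15,-17,1.2,-0.4,4],[1,1.25,-0.15,-17,1.2,-0.4,4]]])

```text
clock: 14.92
ee_pos: [0.5373, -0.0068, 0.0522]
eef_rot: [0.001, -0.005, 1.0, 0.0]
wrist_force: [-0.9, 0.2, 5.6]
opening: 0.644
gripper_force: 30.0
```

Request:
servo_tool(targets=[[[1,0,0,5,0,0,0],[1,0,0,11,0,0,0],[1,1,5,17,0,0,-2],[1,2,11,20,0,0,-7],[1,3,16,20,0,0,-7],[1,4,21,20,0,0,-7],[1,4,24,20,0,0,-7],[1,4,24,20,0,0,-7],[1,4,24,20,0,0,-7],[1,4,24,20,0,0,-7]]])

```text
clock: 16.18
ee_pos: [0.5766, 0.2307, 0.2513]
eef_rot: [-0.0, 0.058, 0.998, -0.001]
wrist_force: [0.7, -0.3, -1.8]
opening: 0.642
gripper_force: 30.0
```

```bash
python3 - <<'E'
from h import *
s=arm.state();print(s['opening'],s['ee_pos'],s['wrist_force'],s['joint_pos'].round(2));
c=cam('wrist');im=arm.get_image('wrist');cv2.imwrite('pics/w3.png',im)
def pj(v,z):return px(c,v+[z] if 0 else np.c_[v,np.full(len(v),z)])
a=np.radians(-6.8);Rm=np.array([[np.cos(a),-np.sin(a)],[np.sin(a),np.cos(a)]])
print(pj((np.array([[-50,-98],[50,-98],[50,98],[-50,98]])/1e3)@Rm.T+[.581,.254],.08).round())
for e in(-.045,.045):print(pj((np.array([[-33.5,-33.5],[33.5,-33.5],[33.5,33.5],[-33.5,33.5]])/1e3+[0,e])@Rm.T+[.581,.254],.08).round())
print(turn(173.2))
E
```

```text
0.6421237130821091 [0.57664665 0.2307171  0.2512786 ] [ 0.6827702  -0.32289454 -1.75318993] [-0.6   0.57  0.32  1.5  -0.19  1.1   1.21]
[[245. 171.]
 [251. 271.]
 [444. 271.]
 [454. 171.]]
[[266. 189.]
 [269. 255.]
 [336. 255.]
 [337. 189.]]
[[361. 189.]
 [359. 255.]
 [426. 255.]
 [432. 189.]]
[ 0.03  0.01 -0.13]
```

View pics/w3.png

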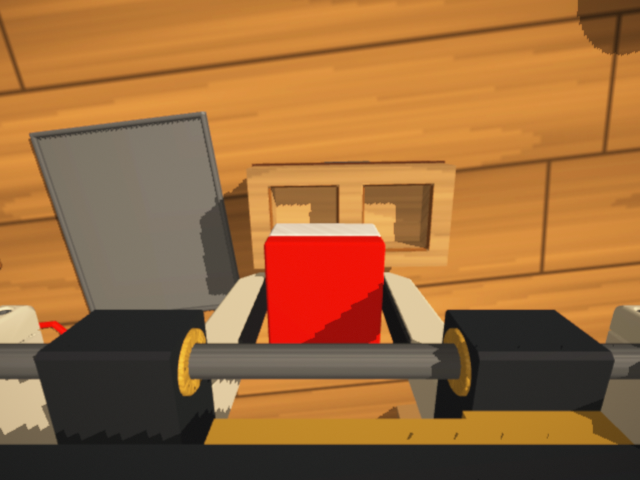

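Wrist view: the tin is gripped, lid up, at (325,290). The pocket mouths are at about (270–338, 186) and (362–433, 184–250), roughly 4 px off my prediction, so I'll refine the tier pose by fitting its edges.

```bash
cat > fit.py <<'E'
from h import *
from scipy.optimize import minimize
import sys
def sq(cx,cy,hx,hy,z,n=60):
    t=np.linspace(-.97,.97,n);o=np.ones(n)
    return np.vstack([np.c_[cx+hx*t,cy+hy*o,z*o],np.c_[cx+hx*t,cy-hy*o,z*o],np.c_[cx+hx*o,cy+hy*t,z*o],np.c_[cx-hx*o,cy+hy*t,z*o]])
P=np.vstack([sq(0,0,.05,.098,.08,120)]+[sq(0,e,.0335,.0335,.08) for e in(-.045,.045)])
def world(p):
    a=p[2];M=np.array([[np.cos(a),-np.sin(a),0],[np.sin(a),np.cos(a),0],[0,0,1]]);return P@M.T+[p[0],p[1],0]
def fit(im,c,mask=None):
    g=cv2.cvtColor(im,cv2.COLOR_BGR2GRAY).astype(np.float32);m=cv2.magnitude(cv2.Sobel(g,5,1,0),cv2.Sobel(g,5,0,1));m=np.minimum(m,120)
    if mask: x0,y0,x1,y1=mask;m[y0:y1,x0:x1]=0
    res=None
    for s in(2.5,1.2):
        b=cv2.GaussianBlur(m,(0,0),s)
        def f(v):
            uv=px(c,world([v[0]/1e3,v[1]/1e3,v[2]/1e2])).astype(np.float32);return -cv2.remap(b,uv[None],None,1).mean()
        best=min((minimize(f,st,method='Nelder-Mead',options=dict(initial_simplex=np.array([st,st+[5,0,0],st+[0,5,0],st+[0,0,3]]))) for st in ([np.array(res.x)] if res else [np.array([580+a,254+d,-12.]) for a in(-4,0,4) for d in(-3,3)])),key=lambda r:r.fun);res=best
    return res.x.round(2),round(res.fun,1),round(f(np.array([581,254,-11.9])),1)
E
python3 - <<'E'
from fit import *
print('scene',fit(cv2.imread('pics/scene0.png'),cam('scene')))
print('side',fit(cv2.imread('pics/side0.png'),cam('side')))
print('wrist',fit(cv2.imread('pics/w3.png'),cam('wrist'),(240,215,400,480)))
E
```

```text
scene (array([580.35, 252.59, -10.31]), np.float64(-83.7), np.float32(-81.3))
side (array([576.65, 255.92, -10.3 ]), np.float64(-71.7), np.float32(-59.8))
wrist (array([576.27, 256.64, -10.49]), np.float64(-52.2), np.float32(-25.8))
```

Request:
servo_tool(targets=[[[1,3,2,3,0,0,0],[1,6,3,6,0,0,0],[1,6,3,6,0,0,0],[1,6,3,6,0,0,0],[1,6,3,6,0,0,0]]])

```text
clock: 16.85
ee_pos: [0.6353, 0.2624, 0.3102]
eef_rot: [-0.001, 0.057, 0.998, -0.0]
wrist_force: [0.7, 0.5, -1.4]
opening: 0.643
gripper_force: 30.0
```

```bash
python3 - <<'E'
from fit import *
s=arm.state();print(s['ee_pos']);c=cam('wrist');im=arm.get_image('wrist');cv2.imwrite('pics/w4.png',im)
print('wrist',fit(im,c,(240,235,400,480)))
E
```

```text
[0.63528682 0.26239762 0.31020933]
wrist (array([577.47, 256.34, -10.09]), np.float64(-81.2), np.float32(-50.7))
```

Request:
servo_tool(targets=[[[1,-5.35,3.85,-5,0,0,0.6],[1,-5.35,3.85,-10,0,0,0.6],[1,-5.35,3.85,-14,0,0,0.6],[1,-5.35,3.85,-17.4,0,0,0.6],[1,-5.35,3.85,-17.4,0,0,0.6],[1,-5.35,3.85,-17.4,0,0,0.6],[1,-5.35,3.85,-17.4,0,0,0.6]]])

```text
clock: 17.77
ee_pos: [0.5842, 0.3021, 0.1395]
eef_rot: [0.002, 0.051, 0.999, 0.001]
wrist_force: [0.2, -0.5, -1.1]
opening: 0.642
gripper_force: 30.0
```

```bash
python3 - <<'E'
from fit import *
s=arm.state();print(s['ee_pos'],s['wrist_force'],turn(174.1));c=cam('wrist');im=arm.get_image('wrist');cv2.imwrite('pics/w5.png',im)
print('wrist',fit(im,c,(240,215,480,480)))
# held lid: front edge (tool +x = image up)
st,k,q,r=lid(im,0,s['ee_pos'][2]-.008,c);print(k.tolist(),q.round(4).tolist(),r)
E
```

```text
[0.58416591 0.3020608  0.1394879 ] [ 0.15374691 -0.48952518 -1.08378366] [-0.12  0.22 -0.01]
wrist (array([577.15, 256.31,  -9.84]), np.float64(-44.9), np.float32(-19.5))
[[382.0, 239.0], [379.0, 343.0], [268.0, 342.0], [268.0, 236.0]] [[0.5564, 0.333, 0.1315], [0.6138, 0.3283, 0.1315], [0.607, 0.2699, 0.1315], [0.5492, 0.2787, 0.1315]] ((581.3828735351562, 302.36065673828125), (59.61226272583008, 59.095458984375), 83.93900299072266)
```

Request:
servo_tool(targets=[[[1,-0.1,-0.1,-0.5,0,0,0],[1,-0.1,-0.1,-1,0,0,0],[1,-0.1,-0.1,-1.3,0,0,0],[1,-0.1,-0.1,-1.5,0,0,0],[1,-0.1,-0.1,-1.5,0,0,0]]])

```text
clock: 18.45
ee_pos: [0.5819, 0.3007, 0.122]
eef_rot: [-0.0, 0.051, 0.999, 0.0]
wrist_force: [0.1, 0.1, -1.4]
opening: 0.642
gripper_force: 30.0
```

Request:
servo_tool(targets=[[[1,0,0,-0.4,0,0,0],[1,0,0,-0.8,0,0,0],[1,0,0,-1.2,0,0,0],[1,0,0,-1.6,0,0,0],[1,0,0,-1.9,0,0,0],[1,0,0,-1.9,0,0,0]]])

```text
clock: 19.2
ee_pos: [0.5818, 0.3007, 0.103]
eef_rot: [-0.0, 0.051, 0.999, 0.0]
wrist_force: [-0.2, -0.7, -1.4]
opening: 0.642
gripper_force: 30.0
```

Request:
servo_tool(targets=[[[1,0,0,-0.2,0,0,0],[1,0,0,-0.2,0,0,0],[-0.5,0,0,-0.2,0,0,0],[-0.5,0,0,-0.2,0,0,0],[-0.5,0,0,-0.2,0,0,0],[-0.5,0,0,-0.2,0,0,0],[-0.5,0,0,3,0,0,0],[-0.5,0,0,8,0,0,0],[-0.5,0,0,14,0,0,0],[-0.5,0,0,14,0,0,0],[-0.5,0,0,14,0,0,0]]])

```text
clock: 20.58
ee_pos: [0.5815, 0.3006, 0.243]
eef_rot: [-0.0, 0.051, 0.999, 0.0]
wrist_force: [0.5, 0.5, -0.7]
opening: 0.75
gripper_force: 0.0
```

```bash
python3 - <<'E'
from fit import *
s=arm.state();print(s['ee_pos'],s['joint_pos'].round(2));c=cam('wrist');im=arm.get_image('wrist');cv2.imwrite('pics/w6.png',im)
for z in(.092,.1):
  st,k,q,r=lid(im,0,z,c);print(k.tolist(),q.round(4).tolist(),r)
for y in(178.5,0,-1.5):print(turn(y))
E
```

```text
[0.58147925 0.30059392 0.24301359] [-0.68  0.63  0.31  1.41 -0.2   1.13  1.12]
[[357.0, 195.0], [355.0, 257.0], [293.0, 257.0], [293.0, 194.0]] [[0.5555, 0.333, 0.092], [0.6139, 0.3267, 0.092], [0.6078, 0.2686, 0.092], [0.5487, 0.2763, 0.092]] ((581.729248046875, 300.849609375), (60.91992950439453, 60.61910629272461), 84.04631042480469)
[[357.0, 195.0], [355.0, 257.0], [293.0, 257.0], [293.0, 194.0]] [[0.5542, 0.3324, 0.1], [0.611, 0.3262, 0.1], [0.6051, 0.2696, 0.1], [0.5475, 0.2771, 0.1]] ((579.6661376953125, 301.05316162109375), (59.28285217285156, 58.990108489990234), 84.04630279541016)
[ 0.04 -0.14  4.38]
[-2.1000e-01 -7.0000e-02 -1.7412e+02]
[-2.1000e-01 -6.0000e-02 -1.7562e+02]
```

Request:
servo_tool(targets=[[[-0.5,-0.8,-6,0,0,0,1],[-0.5,-0.8,-12,0,0,0,2],[-0.5,-0.8,-18,0,0,0,3],[-0.5,-0.8,-24,0,0,0,4.4],[-0.5,-0.8,-30,0,0,0,4.4],[-0.5,-0.8,-36,0,0,0,4.4],[-0.5,-0.8,-42,0,0,0,4.4],[-0.5,-0.8,-48,0,0,0,4.4],[-0.5,-0.8,-53.7,-2,0,0,4.4],[-0.5,-0.8,-53.7,-2,0,0,4.4],[-0.5,-0.8,-53.7,-2,0,0,4.4],[-0.5,-0.8,-53.7,-2,0,0,4.4],[-0.5,-0.8,-53.7,-2,0,0,4.4]]])

```text
clock: 22.25
ee_pos: [0.5745, -0.2345, 0.2234]
eef_rot: [0.0, 0.012, 1.0, 0.001]
wrist_force: [0.4, 0.6, 0.7]
opening: 0.749
gripper_force: 0.0
```

```bash
python3 - <<'E'
from fit import *
s=arm.state();print(s['ee_pos'],s['joint_pos'].round(2));c=cam('wrist');im=arm.get_image('wrist');cv2.imwrite('pics/w7.png',im)
st,k,q,r=lid(im,68,.072,c);print(st,k.tolist(),q.round(4).tolist(),r)
# expected pixel of green top corners if centre (.572,-.236)
print(px(c,[[.572-.02,-.266,.072],[.572-.02,-.206,.072],[.592,-.206,.072],[.592,-.266,.072],[.552,-.206,.012],[.552,-.266,.012]]).round(), turn(178.5))
E
```

```text
[ 0.57452743 -0.23452618  0.22344636] [ 0.17  0.6   0.31  1.54 -0.2   1.04  2.08]
[ 290  190   65   23 1364] [[354.0, 211.0], [291.0, 212.0], [290.0, 200.0], [296.0, 191.0], [349.0, 190.0]] [[0.5608, -0.2068, 0.072], [0.5604, -0.264, 0.072], [0.5494, -0.2643, 0.072], [0.5414, -0.2585, 0.072], [0.5417, -0.2113, 0.072]] ((550.7921142578125, -235.73846435546875), (57.9316291809082, 19.923105239868164), 89.8239974975586)
[[288. 203.]
 [355. 201.]
 [355. 244.]
 [291. 245.]
 [350. 191.]
 [294. 193.]] [-0.04  0.04 -0.15]
```

Request:
servo_tool(targets=[[[-0.5,-0.5,-0.1,-6,0,0,1],[-0.5,-0.5,-0.1,-12,0,0,1],[-0.5,-0.5,-0.1,-16,0,0,1],[-0.5,-0.5,-0.1,-17.7,0,0,1],[-0.5,-0.5,-0.1,-17.7,0,0,1],[-0.5,-0.5,-0.1,-17.7,0,0,1],[1,-0.5,-0.1,-17.7,0,0,1],[1,-0.5,-0.1,-17.7,0,0,1],[1,-0.5,-0.1,-17.7,0,0,1],[1,-0.5,-0.1,-17.7,0,0,1],[1,-0.5,-0.1,-12,0,0,1],[1,-0.5,-0.1,-6,0,0,1],[1,-0.5,0,0,0,0,1],[1,-0.5,0,0,0,0,1]]])

```text
clock: 24.05
ee_pos: [0.5716, -0.2382, 0.2292]
eef_rot: [0.006, 0.004, 1.0, -0.002]
wrist_force: [-0.2, -0.7, -1.1]
opening: 0.643
gripper_force: 30.0
```

Request:
servo_tool(targets=[[[1,-1,6,0,0,0,0],[1,-2,12,0,0,0,0],[1,-3,18,0,0,0,0],[1,-4,23,0,0,0,0],[1,-4,23,0,0,10,0],[1,-4,23,-2,0,20,0],[1,-4,23,-4,0,30,0],[1,-4,23,-6,0,40,0],[1,-4,23,-8,0,50,0],[1,-4,23,-10,0,56,0],[1,-4,23,-10,0,56,0],[1,-4,23,-10,0,56,0],[1,-4,23,-10,0,56,0]]])

```text
clock: 25.68
ee_pos: [0.5296, -0.0064, 0.1255]
eef_rot: [-0.467, 0.004, 0.884, -0.002]
wrist_force: [1.0, -0.7, -0.5]
opening: 0.643
gripper_force: 30.0
```

```bash
python3 - <<'E'
from h import *
s=arm.state();print(s['joint_pos'].round(2),s['opening'],s['ee_pos'])
q=s['eef_rot'];print(R.from_quat([q[1],q[2],q[3],q[0]]).as_matrix().round(3))
E
```

```text
[-0.14  1.08  0.27  1.17 -0.15  1.89  1.71] 0.6430452716958783 [ 0.52956503 -0.00640924  0.12551898]
[[-0.563  0.005 -0.826]
 [ 0.009  1.     0.   ]
 [ 0.826 -0.007 -0.563]]
```

Same tilt as for red. I'll lower, let go, back off and look.

Request:
servo_tool(targets=[[[1,0,0,-3,0,0,0],[1,0,0,-6,0,0,0],[1,0,0,-7.7,0,0,0],[1,0,0,-8.3,0,0,0],[1,0,0,-8.3,0,0,0],[1,0,0,-8.3,0,0,0],[-0.5,0,0,-8.3,0,0,0],[-0.5,0,0,-8.3,0,0,0],[-0.5,0,0,-8.3,0,0,0],[-0.5,0,0,-8.3,0,0,0],[-0.5,0,0,-8.3,0,0,0],[-0.5,2,0,-6.9,0,0,0],[-0.5,5,0,-4.3,0,0,0],[-0.5,7.5,0,-0.3,0,0,0],[-0.5,5,0,5,0,0,0],[-0.5,2,0,9.7,0,-10,0]]])

```text
clock: 27.68
ee_pos: [0.554, -0.0069, 0.2109]
eef_rot: [-0.39, 0.004, 0.921, -0.002]
wrist_force: [1.4, -0.6, 1.2]
opening: 0.746
gripper_force: 0.0
```

Request:
servo_tool(targets=[[[-0.5,-2,0,0,0,-10,0],[-0.5,-2,0,0,0,-20,0],[-0.5,-2,0,0,0,-30,0],[-0.5,-2,0,0,0,-40,0],[-0.5,-2,0,0,0,-46,0],[-0.5,-2,0,0,0,-46,0],[-0.5,-2,0,0,0,-46,0]]])

```text
clock: 28.55
ee_pos: [0.5346, -0.0061, 0.212]
eef_rot: [-0.0, 0.004, 1.0, 0.0]
wrist_force: [0.7, 0.4, -0.1]
opening: 0.747
gripper_force: 0.0
```

```bash
python3 - <<'E'
from fit import *
s=arm.state();print(s['ee_pos'],s['joint_pos'].round(2));c=cam('wrist');im=arm.get_image('wrist');cv2.imwrite('pics/w8.png',im)
st,k,q,r=lid(im,68,.044,c);print(st,k.tolist(),q.round(4).tolist(),r)
print(turn(180),turn(179))
E
```

```text
[ 0.5346019  -0.00607644  0.21204288] [-0.2   0.47  0.25  1.8  -0.15  0.89  1.68]
[ 293  197   62   60 3597] [[354.0, 199.0], [352.0, 255.0], [294.0, 254.0], [294.0, 197.0]] [[0.5123, 0.0226, 0.044], [0.5684, 0.0215, 0.044], [0.5668, -0.0361, 0.044], [0.5098, -0.0342, 0.044]] ((539.6627807617188, -6.678159713745117), (58.56523132324219, 59.1249885559082), 89.47027587890625)
[-0.01 -0.02  0.47] [-0.01 -0.02 -0.53]
```

Request:
servo_tool(targets=[[[-0.5,0.5,-0.05,-6,0,0,0],[-0.5,0.5,-0.05,-12,0,0,0],[-0.5,0.5,-0.05,-15,0,0,0],[-0.5,0.5,-0.05,-16,0,0,0],[-0.5,0.5,-0.05,-16,0,0,0],[-0.5,0.5,-0.05,-16,0,0,0],[1,0.5,-0.05,-16,0,0,0],[1,0.5,-0.05,-16,0,0,0],[1,0.5,-0.05,-16,0,0,0],[1,0.5,-0.05,-16,0,0,0],[1,0.5,-0.05,-16,0,0,0]]])

```text
clock: 29.98
ee_pos: [0.5396, -0.0066, 0.0531]
eef_rot: [0.001, 0.004, 1.0, 0.0]
wrist_force: [-0.4, -0.6, 5.7]
opening: 0.638
gripper_force: 30.0
```

Request:
servo_tool(targets=[[[1,0,0,5,0,0,0],[1,0,0,11,0,0,0],[1,1,3,15,0,0,0],[1,2,9,15,0,0,-5.4],[1,3.3,15,15,0,0,-5.4],[1,3.3,21.8,15,0,0,-5.4],[1,3.3,21.8,15,0,0,-5.4],[1,3.3,21.8,12,0,0,-5.4],[1,3.3,21.8,9,0,0,-5.4],[1,3.3,21.8,9,0,0,-5.4],[1,3.3,21.8,9,0,0,-5.4],[1,3.3,21.8,9,0,0,-5.4]]])

```text
clock: 31.48
ee_pos: [0.5728, 0.2113, 0.1435]
eef_rot: [0.001, 0.052, 0.999, 0.001]
wrist_force: [1.0, -0.5, 0.1]
opening: 0.643
gripper_force: 30.0
```

```bash
python3 - <<'E'
from fit import *
s=arm.state();print(s['ee_pos'],s['wrist_force'],turn(174.1));c=cam('wrist');im=arm.get_image('wrist');cv2.imwrite('pics/w9.png',im)
st,k,q,r=lid(im,68,s['ee_pos'][2]-.009,c);print(k.tolist(),q.round(4).tolist(),r)
E
```

```text
[0.57282742 0.21128028 0.14346384] [ 1.0303611  -0.53143802  0.08990498] [-0.07  0.17  0.01]
[[380.0, 238.0], [378.0, 342.0], [270.0, 342.0], [269.0, 237.0]] [[0.5448, 0.2415, 0.1345], [0.6025, 0.2371, 0.1345], [0.5964, 0.1799, 0.1345], [0.5387, 0.1881, 0.1345]] ((570.2352294921875, 211.70828247070312), (58.99721145629883, 58.828208923339844), 83.95777130126953)
```

Request:
servo_tool(targets=[[[1,0,0,-0.6,0,0,0],[1,0,0,-1.2,0,0,0],[1,0,0,-1.6,0,0,0],[1,0,0,-2,0,0,0],[1,0,0,-2,0,0,0]]])

```text
clock: 32.15
ee_pos: [0.5716, 0.2113, 0.1214]
eef_rot: [-0.0, 0.051, 0.999, -0.0]
wrist_force: [0.9, -0.6, 0.1]
opening: 0.64
gripper_force: 30.0
```

Request:
servo_tool(targets=[[[1,0.1,0,-0.4,0,0,0],[1,0.1,0,-0.8,0,0,0],[1,0.1,0,-1.2,0,0,0],[1,0.1,0,-1.6,0,0,0],[1,0.1,0,-1.9,0,0,0],[1,0.1,0,-1.9,0,0,0]]])

```text
clock: 32.9
ee_pos: [0.5727, 0.2113, 0.1026]
eef_rot: [-0.0, 0.051, 0.999, 0.0]
wrist_force: [0.5, 0.7, -0.9]
opening: 0.642
gripper_force: 30.0
```

Request:
servo_tool(targets=[[[1,0.1,0,-0.1,0,0,0],[-0.5,0,0,-0.1,0,0,0],[-0.5,0,0,-0.1,0,0,0],[-0.5,0,0,-0.1,0,0,0],[-0.5,0,0,-0.1,0,0,0],[-0.5,0,0,3,0,0,0],[-0.5,0,0,8,0,0,0],[-0.5,0.5,4.5,14,0,0,0],[-0.5,0.5,4.5,14,0,0,0],[-0.5,0.5,4.5,14,0,0,0],[-0.5,0.5,4.5,14,0,0,0]]])

```text
clock: 34.28
ee_pos: [0.5769, 0.2545, 0.2409]
eef_rot: [-0.002, 0.052, 0.999, -0.001]
wrist_force: [-0.1, -0.6, 0.8]
opening: 0.746
gripper_force: 0.0
```

```bash
python3 - <<'E'
from fit import *
s=arm.state();print(s['ee_pos']);c=cam('wrist');im=arm.get_image('wrist');cv2.imwrite('pics/w10.png',im)
for h in(0,68):
  st,k,q,r=lid(im,h,.092,c);print(k.tolist(),q.round(4).tolist(),r)
for n in('scene','side'):
  c2=cam(n);im=arm.get_image(n);cv2.imwrite(f'pics/{n}e.png',im);f=im[:]
  P=[[.5817,.3008,.092],[.5726,.2113,.092]]
  print(n,px(c2,P).round().tolist(),[im[int(v),int(u)].tolist() for u,v in px(c2,P)])
  for (cx,cy),h in(((.5817,.3008),0),((.5726,.2113),68)):
    box=px(c2,[[cx+a,cy+b,z] for a in(-.05,.05) for b in(-.05,.05) for z in(.07,.12)]);u0,v0=box.min(0).astype(int);u1,v1=box.max(0).astype(int)
    m=np.zeros_like(im);m[v0:v1,u0:u1]=im[v0:v1,u0:u1]
    for z in(.092,.097):print(h,z,[np.round(x,1) for x in lid(m,h,z,c2,120)[3]])
E
```

```text
[0.57693993 0.25445837 0.24091967]
[[410.0, 196.0], [405.0, 258.0], [342.0, 257.0], [343.0, 195.0]] [[0.5561, 0.333, 0.092], [0.614, 0.3263, 0.092], [0.6069, 0.2678, 0.092], [0.5489, 0.274, 0.092]] ((581.5985107421875, 300.47857666015625), (60.39272689819336, 61.09503173828125), 84.09336853027344)
[[309.0, 258.0], [249.0, 258.0], [244.0, 199.0], [308.0, 196.0]] [[0.6046, 0.237, 0.092], [0.5988, 0.1811, 0.092], [0.5433, 0.186, 0.092], [0.5466, 0.243, 0.092]] ((572.6539916992188, 212.0805206298828), (58.783512115478516, 58.39048385620117), 84.00663757324219)
scene [[466.0, 210.0], [424.0, 209.0]] [[34, 39, 243], [71, 169, 53]]
0 0.092 [array([596.3, 293.6]), array([62.9, 80.3]), np.float64(83.7)]
0 0.097 [array([604.5, 291. ]), array([62.4, 79.7]), np.float64(83.7)]
68 0.092 [array([586.5, 205.8]), array([59.6, 73.8]), np.float64(83.8)]
68 0.097 [array([594.8, 204. ]), array([59.1, 73.2]), np.float64(83.8)]
side [[273.0, 147.0], [279.0, 167.0]] [[19, 33, 223], [63, 144, 43]]
0 0.092 [array([580.6, 288.5]), array([83. , 63.3]), np.float64(82.7)]
0 0.097 [array([578.7, 279.4]), array([82.2, 62.7]), np.float64(82.7)]
68 0.092 [array([572.2, 200.7]), array([70.8, 57. ]), np.float64(83.8)]
68 0.097 [array([570.4, 192.5]), array([70.1, 56.4]), np.float64(83.8)]
```

Both lids lie over their pockets, level and 90 mm apart. I'll check depth by touching each lid with closed fingertips; a seated tin should give contact at TCP z ≈ 0.111.

Request:
servo_tool(targets=[[[1,0.5,4.6,-3,0,0,0],[1,0.5,4.6,-7,0,0,0],[1,0.5,4.6,-11,0,0,0],[1,0.5,4.6,-11.5,0,0,0],[1,0.5,4.6,-11.5,0,0,0],[1,0.5,4.6,-12.2,0,0,0],[1,0.5,4.6,-12.6,0,0,0],[1,0.5,4.6,-12.9,0,0,0],[1,0.5,4.6,-13.1,0,0,0],[1,0.5,4.6,-13.1,0,0,0]]])

```text
clock: 35.67
ee_pos: [0.5828, 0.3024, 0.1118]
eef_rot: [0.0, 0.051, 0.999, 0.0]
wrist_force: [0.6, 0.4, -0.1]
opening: 0.005
gripper_force: 0.0
```

Request:
servo_tool(targets=[[[1,0,0,3,0,0,0],[1,-0.9,-5,3,0,0,0],[1,-0.9,-8.9,3,0,0,0],[1,-0.9,-8.9,2,0,0,0],[1,-0.9,-8.9,1,0,0,0],[1,-0.9,-8.9,0.4,0,0,0],[1,-0.9,-8.9,0.2,0,0,0],[1,-0.9,-8.9,0,0,0,0],[1,-0.9,-8.9,0,0,0,0]]])

```text
clock: 36.8
ee_pos: [0.5739, 0.2136, 0.1119]
eef_rot: [0.0, 0.051, 0.999, 0.0]
wrist_force: [-0.8, 0.2, -0.4]
opening: 0.006
gripper_force: 0.0
```

There's no contact on either lid at z 0.1118, so both lid tops are below 0.093 and the tins are seated. I'll retreat and hand in.

Request:
servo_tool(targets=[[[1,0,0,5,0,0,0],[1,0,0,11,0,0,0],[1,0,0,15,0,0,0],[1,0,0,15,0,0,0],[1,0,0,15,0,0,0],[1,0,0,15,0,0,0]]])

```text
clock: 37.55
ee_pos: [0.5729, 0.2132, 0.2602]
eef_rot: [-0.002, 0.051, 0.999, -0.001]
wrist_force: [-0.4, -0.3, -0.8]
opening: 0.007
gripper_force: 0.0
```

```bash
python3 -c "
from workcell import arm
print(arm.finish_job())"
```

```text
the job is handed in; nothing more can be done
None
```

The job is handed in at about 37.6 s: the red tin is in pocket_1 and the green tin in pocket_0, both lid up and seated by my checks, and I kept the arm clear of the opener, carabiner and brush; no verdict came back.

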